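# Seat a spice jar in the labelling cradle

### The job

Take the red-capped spice jar that lies on the white wire rest and lay it gently in the V of the wooden labelling cradle, its glass bottom towards the end stop. Then push it along the V until it is fully home, on both flanks and with its bottom against the stop's black rubber buffer, and press it there for a moment with about 8 N (at least 4, never more than 18). Ease off and leave it lying there against the buffer; do not disturb the other jars and shakers.

Things in the scene. Friction and masses are not known exactly. Their poses are not given: they have to be found in the camera images.
- jar: Red-capped glass spice jar lying on its side, axis level: a plain cylinder 45 mm in diameter and 108 mm long, the last 21 mm the cap; 0.08 to 0.15 kg. Origin: centre of its glass bottom, on its axis; its own z axis runs along the jar from bottom to cap. The flat cap end is at z = 108 mm; centre of mass about 52 mm from the origin. Loose in the V it slides at 0.5 to 2 N.
- rest: White wire rest, fixed: two parallel bars 10 mm thick, 134 mm long along its x, 26 mm apart between centres, tops 11 mm above the worktop. Origin: under its centre, on the worktop. The jar lies lengthwise between the bars, its axis 30 mm above the worktop, bottom towards +x. Fingers can come down beside the bars, which stay within the width of the jar.
- cradle: Wooden labelling cradle, fixed: board 165x68x10 mm carrying a 90 degree V along its x, from x = -85 mm (open end) to +45 mm (end stop side). Origin on the worktop below the V's middle line, z up. V's bottom line 14 mm, its upper edges (y = +-19 mm) 33 mm above the worktop. A seated jar's axis lies along x at y = 0, z = 45.5 mm; its sides stick out 3 mm beyond the V's edges.
- flank_left: The sloping board that forms the +y flank of the V (130 mm long, 19 mm wide in plan, face at 45 degrees, facing up and to -y). Frame the same as the cradle's. The jar must not press on it with more than 25 N; laid down stiffly off centre it presses on one flank first.
- flank_right: The sloping board that forms the -y flank of the V, mirror image of the left one. Frame the same as the cradle's. The jar must not press on it with more than 25 N; laid down stiffly off centre it presses on one flank first.
- end_stop: Metal bracket across the V at its +x end, origin on the worktop at cradle x = 50 mm. Through it goes a screw with a round black rubber buffer (32 mm across, centred on the seated jar's axis). How far the screw is out is not measured and differs each run: the buffer's face is 18 to 42 mm ahead (+x) of the cradle's origin. Buffer: springy 3.5 N per mm, damped 0.3 N per mm/s, 7 mm give.
- green_jar: Bystander: upright green-capped spice jar, 44 mm diameter, 99 mm tall. Origin under its centre. Leave it alone.
- salt: Bystander: upright clear and grey salt shaker, 44 mm diameter, 90 mm tall. Origin under its centre. Leave it alone.
- honey: Bystander: upright honey jar with a red lid, 58 x 62 x 86 mm. Origin under its centre. Leave it alone.

How it is judged:
By the outcome, as a careful person would: the job done as asked, in the order asked, and still so for the second after the job is handed in, with the robot touching nothing.
It also fails if it takes over 64 s, if anything falls off the work surface, if the arm or the gripper's body presses on something with over 40 N, if the wrist force passes 120 N, or if a joint passes its speed limit or range.

### The arm

A 6-joint arm with a two-finger parallel gripper is mounted at the origin on a cart in front of the work surface, level with it; the furniture and walls round the work are solid. World frame = base frame: x ahead of the robot, y to its left, z up, the work surface at z = 0. Lengths are in mm, angles in degrees, forces in N, time in s.
With the tool pointing down it reaches from about 350 to 850 mm from the base axis. Payload 8.1 kg.
Tool frame: the origin (TCP) lies midway between the tips of the shut fingers; the grasp point (between the pads) lies 19 mm behind it; z points along the fingers, y is the line along which they close (so a half turn about z gives the same grasp; the last joint's range is limited). The gripper opens to 85 mm and grips with 20 to 120 N. Pads are 22 mm wide; open, the fingers measure 114 mm over their backs; the gripper's body (76 mm by 85 mm) begins 54 mm behind the grasp point. The pads swing forward as they close: fully open they stand 13 mm farther back than shut.
Start: joints at [71.654, 7.471, 85.268, -0, 87.261, -4.893], TCP at [139.567, 583.546, 231.292] pointing down, gripper open.
Joint ranges: [-169.43, 169.43], [-51.17, 129.36], [1.28, 143.12], [-76.62, 256.62], [0, 156.53], [-152.29, 152.29]. Speed limits (degrees/s): [136.94, 136.94, 159.86, 180, 180, 180].

### API

Orientations are given as [roll, pitch, yaw] about the fixed x, y, z axes, in that order (R = Rz(yaw) Ry(pitch) Rx(roll)).
In Python, from bench import r, optics, workorder gives the robot as it stands.
- The arm moves only by the tool inch_along, called after ">>>" in YAML: its name, and indented under it one key for each argument. Schema: {"type":"object","properties":{"ticks":{"type":"array","items":{"type":"array","items":{"type":"number"},"minItems":7,"maxItems":7},"minItems":1,"maxItems":8},"force":{"type":"number"},"only":{"type":"string"},"quiet":{"type":"boolean"},"lines":{"type":"string"}},"required":["ticks"],"additionalProperties":false}. ticks is a list of rows, 1 to 8 of them, each of 7 numbers: a rotation vector rx, ry, rz in units of 2 degrees, then dx, dy, dz in units of 25 mm, then the finger opening in mm; each row is the pose to reach, as a shift and turn from the pose commanded when the call began, along the tool's axes at that moment; what a row does not reach only later rows make up. A row lasts 1/8 s, in which the tool goes at most 62.5 mm and 10.7 degrees, less where a joint would pass 70% of its speed; a pose out of reach is approached as far as the arm can. The fingers move at their own pace and stop on an object; force is the grip in N (left out, the last holds). Time passes only in rows, so rows that do not move let the fingers close. The tool returns the time, the measured TCP pose, the force, the opening and the grip force at its end. only (a regular expression) keeps the lines of the reply that match it, lines (a string "A,B") keeps lines A to B, and quiet returns only ok. Input that does not fit is refused with a message, and nothing moves.
- r.sense(): the state, without advancing time (a new reading comes with each control period).
- optics.snapshot(name): name is "scene" or "top" or "wrist"; returns a dict with "pixels" (480x640x3 uint8, blue, green, red), "fx", "fy", "cx", "cy" (pixels), "pose" (4x4, takes a point from camera to world coordinates). Camera axes: x right, y up, looking along -z (the intrinsics and any distortion apply to the point x, -y, -z); pixel columns grow to the right and rows downward; lengths in mm; the calibration is good to about 2 mm. The wrist camera is an equidistant fisheye: a pixel r from the principal point sees the ray r / f radians off the axis. A picture is of the moment at which its call begins. There is no depth.
- workorder.hand_in(): hands the job in; it is judged then, once.
The state is a dict: "time": time; "joint_pos": joint angles; "qd": joint speeds; "joint_efforts": joint torques, N m; "tool_pos": TCP position; "tcp_rot": TCP orientation; "ft_force": force on the tool from outside, world axes, zero at the start; "wrist_torque": the same for the moment, N m; "finger_gap": finger opening in mm; "grip_force": force on a finger pad.
Only numpy, scipy, OpenCV 4.12 (cv2) and the standard library are available. Lean on these libraries where they do the work, as an engineer would, in place of code of your own. Each camera call takes 0.05 s, during which the arm holds its last target. There are 200 camera calls.

## Working session

There is one attempt and no reset: what is moved stays moved. The work goes in short steps, Python scripts to look and compute and a tool call to move; the robot and the scene stay as the last step left them, time stands still between calls to the robot, and variables do not carry over. Pictures are saved under pics/ and viewed, at most 10 in all, crops included, and the job is handed in when it is done.

```bash
ls; mkdir -p pics; python3 - <<'E'
from bench import r, optics
import cv2
print(r.sense())
for n in("scene","top"):
    s=optics.snapshot(n); cv2.imwrite(f"pics/{n}0.png",s["pixels"]); print(n,s["fx"],s["fy"],s["cx"],s["cy"],s["pose"],[k for k in s])
E
```

```text
pics
{'time': 0.0, 'joint_pos': array([ 7.16546659e+01,  7.51542303e+00,  8.53293416e+01, -1.26997115e-05,
        8.72620590e+01, -4.89367452e+00]), 'qd': array([-0.10564748, -0.06186601, -0.05352587, -0.06335465, -0.05506309,
       -0.01919292]), 'joint_efforts': array([ 1.97260670e-03, -5.69417453e+01, -5.00538719e+01, -1.43492643e-04,
        1.51829881e-02, -3.48554261e-05]), 'tool_pos': array([139.38483648, 583.01672056, 230.24055857]), 'tcp_rot': array([-1.79893565e+02, -9.10015010e-03,  1.66548333e+02]), 'ft_force': array([-0.02755879, -0.4419164 , -0.00317575]), 'wrist_torque': array([ 0.03122176,  0.05346734, -0.04760907]), 'grip_force': 0.0, 'finger_gap': 85.45456578400116}
scene 620.103837622023 620.103837622023 316.5338702826055 237.44314577477832 [[ 8.40552277e-01  2.81873304e-01 -4.62622211e-01 -1.32653446e+02]
 [-5.41563840e-01  4.16044552e-01 -7.30489930e-01 -9.47265309e+02]
 [-1.34341592e-02  8.64554435e-01  5.02359584e-01  7.55663135e+02]
 [ 0.00000000e+00  0.00000000e+00  0.00000000e+00  1.00000000e+00]] ['pixels', 'fx', 'fy', 'cx', 'cy', 'pose']
top 542.5860609468107 542.5860609468107 313.22936567428826 244.23556150989532 [[ 2.06125331e-02  9.82327326e-01 -1.86032651e-01  2.85728237e+02]
 [-9.99311582e-01  2.59837494e-02  2.64803191e-02  9.89705786e+01]
 [ 3.08461669e-02  1.85358757e-01  9.82186665e-01  1.22622168e+03]
 [ 0.00000000e+00  0.00000000e+00  0.00000000e+00  1.00000000e+00]] ['pixels', 'fx', 'fy', 'cx', 'cy', 'pose']
```

View pics/top0.png

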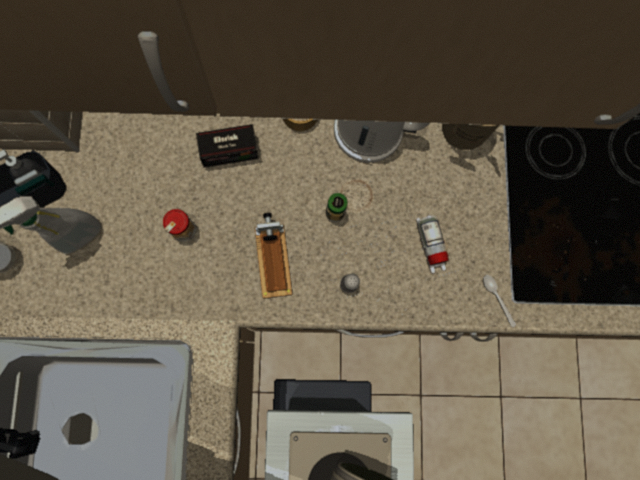

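View pics/scene0.png

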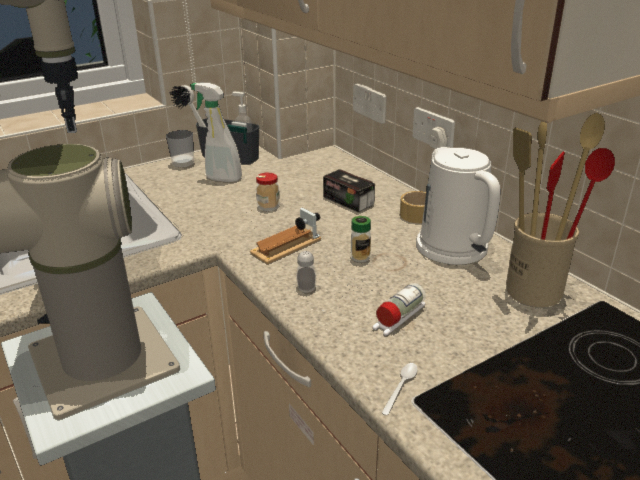

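The top view shows the jar at about (433,243), with its cap end at (439,257) and its bottom at (428,222). The cradle runs from (276,295) to its stop near (267,228). The green jar is at (338,206), the salt at (350,284) and the honey at (176,222). The scene view shows the jar at (400,305) and the cradle at (288,243).

```bash
cat > h.py <<'E'
import numpy as np, cv2
from bench import r, optics
from scipy.spatial.transform import Rotation as Ro
def ray(s,p,fish=False):
    v=np.array([(p[0]-s["cx"])/s["fx"],(p[1]-s["cy"])/s["fy"]])
    if fish:
        t=np.hypot(*v); d=np.array([*(v*np.sinc(t/np.pi)**1),np.cos(t)]) if t>0 else np.array([0,0,1.])
    else: d=np.array([*v,1.])
    d=np.array([d[0],-d[1],-d[2]]); P=np.array(s["pose"])
    d=P[:3,:3]@d; return P[:3,3],d/np.linalg.norm(d)
def plane(s,p,z,fish=False):
    o,d=ray(s,p,fish); return o+d*(z-o[2])/d[2]
def tri(rays):
    A=sum(np.eye(3)-np.outer(d,d) for o,d in rays); b=sum((np.eye(3)-np.outer(d,d))@o for o,d in rays)
    x=np.linalg.solve(A,b); return x,[round(float(np.linalg.norm(np.cross(x-o,d))),1) for o,d in rays]
def proj(s,X,fish=False):
    P=np.array(s["pose"]); c=P[:3,:3].T@(np.asarray(X,float)-P[:3,3]); c=np.array([c[0],-c[1],-c[2]])
    if fish:
        q=np.hypot(c[0],c[1]); t=np.arctan2(q,c[2]); k=t/max(q,1e-9)
    else: k=1/c[2]
    return np.array([s["fx"]*c[0]*k+s["cx"],s["fy"]*c[1]*k+s["cy"]])
E
python3 - <<'E'
from h import *
np.set_printoptions(precision=1,suppress=True)
s=optics.snapshot("top")
for n,p,z in [("jarbot",(428,222),40),("jarcap",(441,266),30),("cr open",(276,295),10),("cr stop",(267,228),40),("green",(338,206),95),("salt",(350,284),85),("honey",(176,222),80)]:
    print(n,plane(s,p,z))
st=r.sense(); w=optics.snapshot("wrist"); print(w["fx"],w["cx"],w["cy"]); print(w["pose"])
R=Ro.from_euler("xyz",st["tcp_rot"],degrees=True).as_matrix(); print("cam in tool",R.T@(w["pose"][:3,3]-st["tool_pos"]), R.T@w["pose"][:3,:3]); print(R)
E
```

```text
jarbot [ 568.4 -191.2   40. ]
jarcap [ 470.2 -221.1   30. ]
cr open [398.3 147.1  10. ]
cr stop [544.6 171.   40. ]
green [585.2  16.8  95. ]
salt [418.3 -11.4  85. ]
honey [543.7 364.2  80. ]
371.64829954431775 321.83667687499775 240.64017087893797
[[  0.2  -0.9  -0.3  61.1]
 [  1.    0.2   0.1 602.1]
 [ -0.   -0.3   0.9 373.3]
 [  0.    0.    0.    1. ]]
cam in tool [  80.6    0.  -142.8] [[ 0.   0.9  0.3]
 [ 1.  -0.   0. ]
 [ 0.   0.3 -0.9]]
[[-1.   0.2 -0. ]
 [ 0.2  1.  -0. ]
 [ 0.  -0.  -1. ]]
```

The rows are not in the units I measure in: shifts go in units of 25 mm and turns go in units of 2 degrees. I convert before sending: -150 mm is -6, -375 mm is -15, -22 degrees is -11.

>>> inch_along:
  ticks:
    - [0,0,-5,-2,-1.8,0,70]
    - [0,0,-10,-4,-3.6,0,70]
    - [0,0,-11,-6,-5.4,0,70]
    - [0,0,-11,-8,-7.2,0,70]
    - [0,0,-11,-9.8,-8.8,0,70]
    - [0,0,-11,-11.6,-10.4,0,70]
    - [0,0,-11,-13.6,-12.2,0,70]
    - [0,0,-11,-15,-13.4,0,70]

```text
time: 1.2
tool_pos: [425.4, 171.1, 231.5]
tcp_rot: [180.0, 0.0, -171.4]
ft_force: [1.3, 0.8, 0.1]
finger_gap: 69.9
grip_force: 0.0
```

>>> inch_along:
  ticks:
    - [0,0,0,0,0,0,70]
    - [0,0,0,0,0,0,70]

```text
time: 1.45
tool_pos: [424.4, 173.0, 231.1]
tcp_rot: [180.0, -0.0, -171.5]
ft_force: [0.2, 0.6, -0.1]
finger_gap: 70.3
grip_force: 0.0
```

```bash
python3 - <<'E'
from h import *
s=optics.snapshot("wrist"); cv2.imwrite("pics/w1.png",s["pixels"])
E
```

```text
(no output)
```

View pics/w1.png

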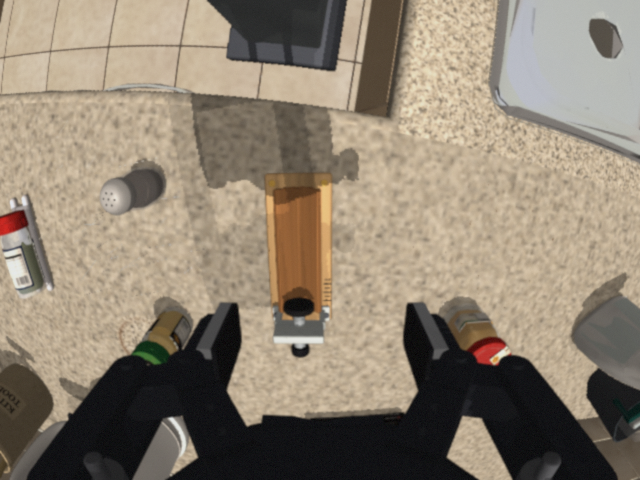

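The wrist view shows the cradle from its open end at (298,175) to the bracket at (299,330). The buffer disc is at (298,305), the board's near corners are at (265,174) and (331,174), and the jar is at far left (20,255). I'll take a second view from further right.

```bash
python3 - <<'E'
from h import *
s=optics.snapshot("wrist"); np.save("v1.npy",s,allow_pickle=True)
cv2.imwrite("pics/c1.png",cv2.resize(s["pixels"][160:360,220:380],None,fx=3,fy=3,interpolation=cv2.INTER_CUBIC))
E
```

>>> inch_along:
  ticks:
    - [0,0,0,0,-2.4,0,70]
    - [0,0,0,0,-4.8,0,70]
    - [0,0,0,0,-6.4,0,70]
    - [0,0,0,0,-6.4,0,70]
    - [0,0,0,0,-6.4,0,70]
    - [0,0,0,0,-6.4,0,70]

```text
time: 2.3
tool_pos: [448.2, 16.3, 231.3]
tcp_rot: [180.0, 0.0, -171.3]
ft_force: [0.5, 0.6, -0.6]
finger_gap: 70.0
grip_force: 0.0
```

```bash
python3 - <<'E'
from h import *
s=optics.snapshot("wrist"); np.save("v2.npy",s,allow_pickle=True); cv2.imwrite("pics/w2.png",s["pixels"])
E
```

```text
(no output)
```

View pics/c1.png

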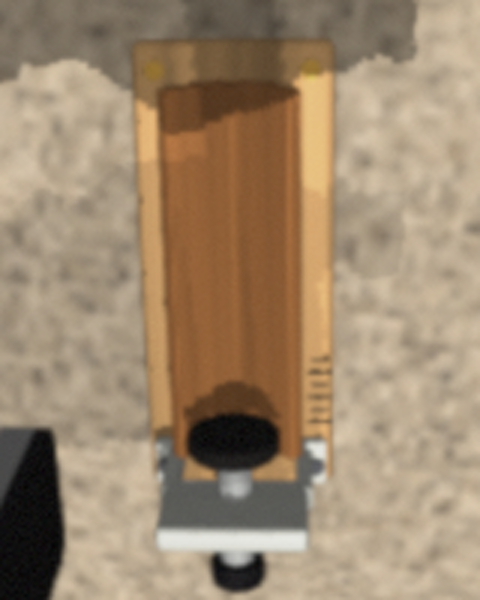

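View pics/w2.png

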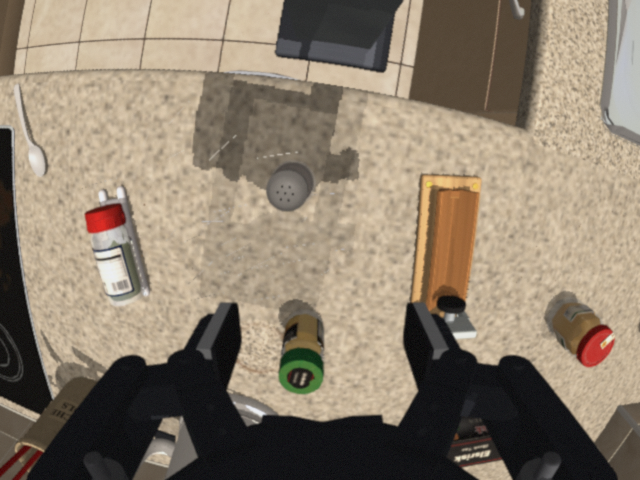

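In the crop, the V's upper corners at the open end are at about crop (163,88) and (300,92), and the board corners at (135,42) and (333,42). The buffer face spans 188 to 279 by 413 to 472. In view 2 the jar lies from its cap at (105,210) to its bottom at (125,300), and the cradle from (448,178) to (455,320). Next I'll go over the jar.

Converted, -208 mm is -8.32, -200 mm is -8, -8 degrees is -4.

>>> inch_along:
  ticks:
    - [0,0,-2,0,-2,0,70]
    - [0,0,-4,0,-4,0,70]
    - [0,0,-4,0.16,-6,0,70]
    - [0,0,-4,0.16,-8,0,70]
    - [0,0,-4,0.16,-8.32,0,70]
    - [0,0,-4,0.16,-8.32,0,70]
    - [0,0,-4,0.16,-8.32,0,70]
    - [0,0,-4,0.16,-8.32,0,70]

```text
time: 3.35
tool_pos: [475.5, -190.3, 231.4]
tcp_rot: [180.0, 0.0, -163.3]
ft_force: [0.3, -0.7, 0.2]
finger_gap: 69.8
grip_force: 0.0
```

```bash
python3 - <<'E'
from h import *
s=optics.snapshot("wrist"); np.save("v3.npy",s,allow_pickle=True)
a=np.load("v2.npy",allow_pickle=True).item()
print(proj(s,(519,-206,30),True), proj(a,(519,-206,30),True))
u=proj(s,(519,-206,30),True).astype(int)
f=lambda im,x,y:cv2.resize(im[y:y+180,x:x+88],None,fx=3,fy=3,interpolation=cv2.INTER_CUBIC)
print(u)
cv2.imwrite("pics/c2.png",np.hstack([f(a["pixels"],405,165),f(a["pixels"],75,160),f(s["pixels"],u[0]-44,u[1]-90)]))
E
```

```text
[294.01465169 244.48517321] [111.99121713 243.3799839 ]
[294 244]
```

View pics/c2.png

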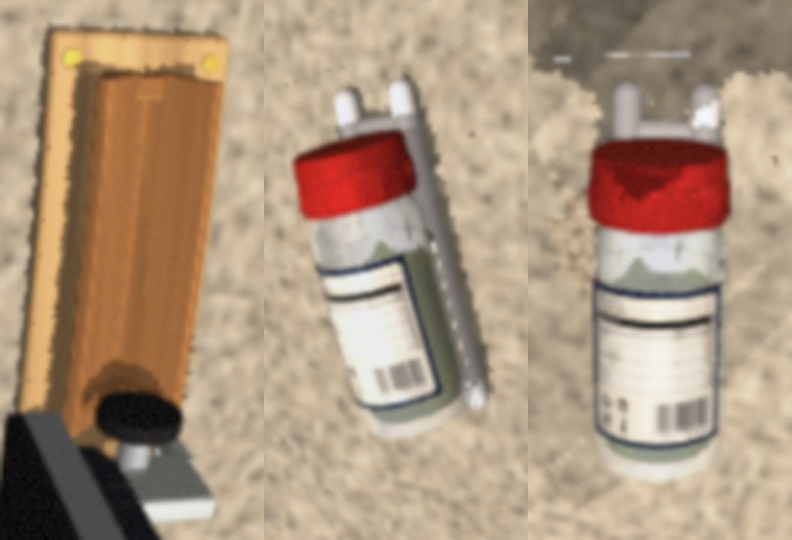

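In this composite:
- **Left:** the cradle in view 2, with V corners near (100,73) and (215,82) and the buffer at (138,420).
- **Middle:** the jar in view 2, cap corners (296,160) and (404,133), bottom near (419,425).
- **Right:** the jar in view 3, cap x 589 to 730, glass x 598 to 718, bottom edge at y≈478.

```bash
python3 - <<'E'
from h import *
np.set_printoptions(precision=1,suppress=True)
v=[np.load(f"v{i}.npy",allow_pickle=True).item() for i in (1,2,3)]
c1=lambda x,y:((x+.5)/3-.5+220,(y+.5)/3-.5+160)
c2=lambda x,y,ox,oy,b:((x-b+.5)/3-.5+ox,(y+.5)/3-.5+oy)
A=lambda x,y:c2(x,y,405,165,0); J2=lambda x,y:c2(x,y,75,160,264); J3=lambda x,y:c2(x,y,250,154,528)
R=lambda i,p:ray(v[i],p,True)
print("cradle tri:")
for n,p,q in [("boardL",(135,42),(50,28)),("boardR",(333,42),(228,38)),("VL",(163,88),(100,73)),("VR",(300,92),(220,82)),("buf",(234,440),(138,422))]:
    print(n,tri([R(0,c1(*p)),R(1,A(*q))]))
P=lambda p,z:plane(v[0],c1(*p),z,True)
for a,b,z in [((163,88),(176,455),33),((300,92),(297,458),33),((135,42),(150,430),10),((333,42),(331,470),10)]:
    a=P(a,z);b=P(b,z); print(a,b,np.degrees(np.arctan2(*(b-a)[[1,0]])))
for p in [(188,440),(279,440),(234,440)]: print("buf45.5",P(p,45.5))
# jar: red cap masks
for i,off,w in((1,(75,160),None),(2,(250,154),None)):
    im=v[i]["pixels"][off[1]:off[1]+180,off[0]:off[0]+88]; h=cv2.cvtColor(im,cv2.COLOR_BGR2HSV)
    m=(((h[...,0]<8)|(h[...,0]>172))&(h[...,1]>150)&(h[...,2]>50)).astype(np.uint8)
    c=max(cv2.findContours(m,0,2)[0],key=cv2.contourArea); b=cv2.minAreaRect(c); print("cap",i,b, cv2.boxPoints(b)+off)
pl=[]
for i,pts in((1,[J2(350,147),J2(361,200),J2(419,417)]),(2,[J3(659.5,190),J3(658,440)])):
    d=np.array([R(i,p)[1] for p in pts]); n=np.linalg.svd(d)[2][-1]; pl.append((n,R(i,pts[0])[0]))
n1,n2=pl[0][0],pl[1][0]; d=np.cross(n1,n2); d/=np.linalg.norm(d)*np.sign(d[0])
x=np.linalg.lstsq(np.array([n1,n2,[1,0,0]]),np.array([n1@pl[0][1],n2@pl[1][1],519]),rcond=None)[0]
print("axis",x,d,np.degrees(np.arctan2(d[1],d[0])))
for p,z in [((658,478),52.5),((658,165),52.5),((598,350),30),((718,350),30),((589,200),30),((730,200),30),((659,190),52.5),((627,88),11),((706,88),11)]: print(p,plane(v[2],J3(*p),z,True))
E
```

```text
cradle tri:
boardL (array([403.2, 112.1,   4.5]), [0.2, 0.2])
boardR (array([393.7, 177.7,   6.5]), [0.1, 0.1])
VL (array([412.9, 125.7,  26.6]), [0.6, 0.6])
VR (array([407.8, 168.9,  26.9]), [0.6, 0.6])
buf (array([525.2, 164.2,  44.7]), [0.9, 0.9])
[412.1 126.4  33. ] [539.8 144.7  33. ] 8.152303220097187
[407.3 168.9  33. ] [534.3 186.7  33. ] 7.996415836625625
[402.6 112.9  10. ] [544.  132.9  10. ] 8.061803282645087
[393.3 177.6  10. ] [550.3 201.7  10. ] 8.747597332170233
buf45.5 [526.2 148.8  45.5]
buf45.5 [521.4 178.9  45.5]
buf45.5 [523.7 164.   45.5]
cap 1 ((29.26470947265625, 58.05882263183594), (22.55581283569336, 38.80569839477539), 75.96376037597656) [[ 82.7 211.8]
 [120.4 202.4]
 [125.8 224.3]
 [ 88.2 233.7]]
cap 2 ((43.0, 62.0), (30.0, 46.0), 90.0) [[270. 201.]
 [316. 201.]
 [316. 231.]
 [270. 231.]]
axis [ 519.  -206.8   30.6] [1.  0.3 0. ] 14.927337330960526
(658, 478) [ 580.7 -188.8   52.5]
(658, 165) [ 478.9 -216.3   52.5]
(598, 350) [ 551.8 -219.2   30. ]
(718, 350) [ 540.  -180.5   30. ]
(589, 200) [ 501.9 -234.9   30. ]
(730, 200) [ 489.  -191.3   30. ]
(659, 190) [ 486.2 -214.    52.5]
(627, 88) [ 466.9 -233.6   11. ]
(706, 88) [ 459.6 -208.5   11. ]
```

The heights agree with the text. The jar axis is at z≈30.6 and yaw≈15.1, with its centre of mass near (530,-204). The cradle has yaw≈8.2 and its origin is near (494,160). The buffer face is about 25 to 30 mm ahead of that origin. Next is the approach to the jar.

>>> inch_along:
  ticks:
    - [0,0,0.75,-1.2,-0.72,1.2,82]
    - [0,0,0.75,-1.88,-1.12,3.2,82]
    - [0,0,0.75,-1.88,-1.12,4.8,82]
    - [0,0,0.75,-1.88,-1.12,6,82]
    - [0,0,0.75,-1.88,-1.12,6,82]
    - [0,0,0.75,-1.88,-1.12,6,82]
    - [0,0,0.75,-1.88,-1.12,6,82]

```text
time: 4.28
tool_pos: [529.8, -205.6, 83.7]
tcp_rot: [-179.9, 0.2, -164.9]
ft_force: [0.8, 0.1, -0.0]
finger_gap: 81.8
grip_force: 0.0
```

```bash
python3 - <<'E'
from h import *
s=optics.snapshot("wrist"); st=r.sense()
np.set_printoptions(precision=1,suppress=True); print(st["tool_pos"],st["tcp_rot"])
v1=np.load("v1.npy",allow_pickle=True).item()
print("buffer low edge",plane(v1,((234.5)/3-.5+220,413.5/3-.5+160),29.5,True))
cv2.imwrite("pics/w4.png",s["pixels"])
E
```

```text
[ 529.6 -205.6   83.4] [-179.9    0.1 -164.9]
buffer low edge [521.9 162.8  29.5]
```

View pics/w4.png

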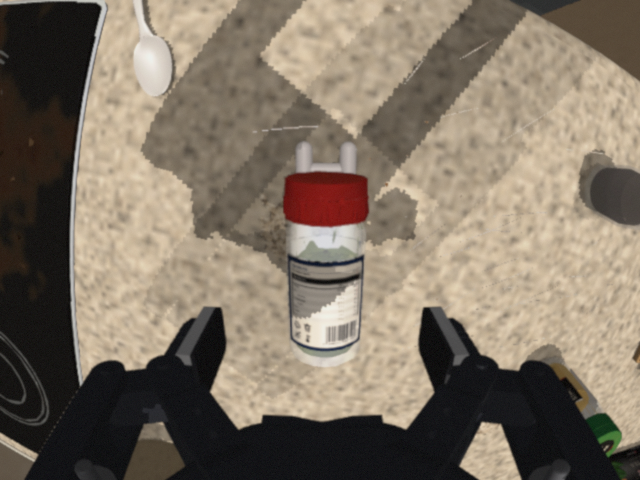

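The jar sits between the open fingers. Its axis is at column 326 and the fingers' midline at 321.5, so I'll shift about +2 mm in tool y. The jar is parallel to the fingers' faces.

Converted, 2 mm is 0.08, 72 mm is 2.88.

>>> inch_along:
  ticks:
    - [0,0,0,0,0.08,1.4,82]
    - [0,0,0,0,0.08,2.4,82]
    - [0,0,0,0,0.08,2.88,82]
    - [0,0,0,0,0.08,2.88,82]
    - [0,0,0,0,0.08,2.88,82]
  force: 25

```text
time: 4.95
tool_pos: [528.9, -203.6, 10.8]
tcp_rot: [-179.9, 0.1, -165.0]
ft_force: [0.7, 0.4, -0.2]
finger_gap: 82.1
grip_force: 0.0
```

>>> inch_along:
  ticks:
    - [0,0,0,0,0,0,55]
    - [0,0,0,0,0,0,48]
    - [0,0,0,0,0,0,40]
    - [0,0,0,0,0,0,40]
    - [0,0,0,0,0,0,40]
    - [0,0,0,0,0,0,40]
  force: 25

```text
time: 5.7
tool_pos: [528.7, -203.9, 10.2]
tcp_rot: [-179.9, 0.1, -165.0]
ft_force: [0.9, -5.2, 5.3]
finger_gap: 42.5
grip_force: 28.5
```

Converted, -30 mm is -1.2, -15 mm is -0.6.

>>> inch_along:
  ticks:
    - [0,0,0,0,0,-0.2,40]
    - [0,0,0,0,0,-0.6,40]
    - [0,0,0,0,0,-1.2,40]
    - [0,0,0,0,0,-2.4,40]
    - [0,0,0,0,0,-4.4,40]
    - [0,0,0,0,0,-6,40]
    - [0,0,0,0,0,-6,40]
  force: 35

```text
time: 6.58
tool_pos: [530.5, -204.2, 165.1]
tcp_rot: [-179.7, 0.4, -164.9]
ft_force: [0.6, 0.3, -1.0]
finger_gap: 42.5
grip_force: 35.8
```

```bash
python3 - <<'E'
from h import *
s=optics.snapshot("wrist"); np.save("v5.npy",s,allow_pickle=True); cv2.imwrite("pics/w5.png",s["pixels"])
E
```

```text
(no output)
```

View pics/w5.png

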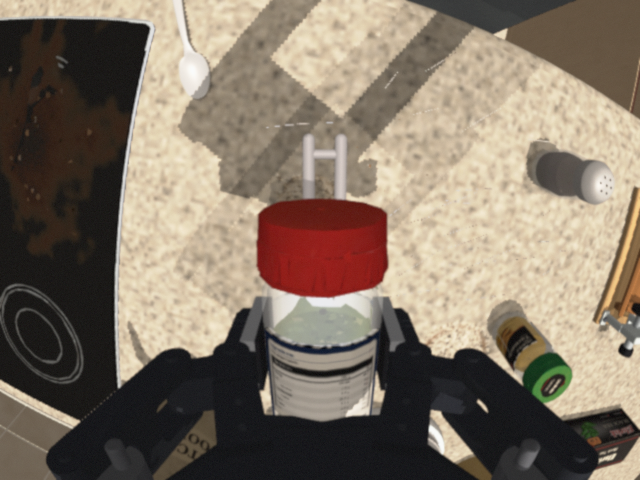

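The jar is held level, with the cap towards the camera at (322,250) and centred between the fingers. Carry it to hover over the cradle.

Converted, 365.5 mm is 14.62, 135 mm is 5.4, 6.9 degrees is 3.45.

>>> inch_along:
  ticks:
    - [0,0,0.5,-0.08,1.2,0,40]
    - [0,0,1,-0.24,3.2,0,40]
    - [0,0,1.5,-0.4,5.4,0,40]
    - [0,0,2,-0.52,7.6,0,40]
    - [0,0,2.5,-0.64,9.8,0,40]
    - [0,0,3,-0.76,12,0,40]
    - [0,0,3.45,-0.88,13.8,0,40]
    - [0,0,3.45,-0.88,14.62,0,40]

```text
time: 7.62
tool_pos: [452.2, 157.7, 157.8]
tcp_rot: [180.0, -0.2, -171.7]
ft_force: [0.0, -1.0, -1.9]
finger_gap: 42.4
grip_force: 36.0
```

>>> inch_along:
  ticks:
    - [0,0,0,0,0,0.4,40]
    - [0,0,0,0,0,1.6,40]
    - [0,0,0,0,0,2.6,40]
    - [0,0,0,0,0,3.2,40]
    - [0,0,0,0,0,3.2,40]
    - [0,0,0,0,0,3.2,40]

```text
time: 8.38
tool_pos: [454.8, 155.4, 80.1]
tcp_rot: [180.0, 0.1, -171.9]
ft_force: [0.1, 0.2, -0.9]
finger_gap: 42.6
grip_force: 35.9
```

```bash
python3 - <<'E'
from h import *
s=optics.snapshot("wrist"); np.save("v6.npy",s,allow_pickle=True); cv2.imwrite("pics/w6.png",s["pixels"])
st=r.sense(); print(st["tool_pos"],st["tcp_rot"],st["ft_force"])
c=lambda X,Y,Z:(493.8+X*.9898-Y*.1426,159.8+X*.1426+Y*.9898,Z)
for n,p in [("V open L",(-85,19,33)),("V open R",(-85,-19,33)),("Vmid",(-85,0,14)),("bL-90",(-90,34,10)),("bR-90",(-90,-34,10)),("bL",(30,34,10)),("bR",(30,-34,10))]: print(n,proj(s,c(*p),True))
E
```

```text
[455.08198903 155.61909721  80.38991884] [ 1.79991814e+02  9.89114939e-02 -1.71869590e+02] [0.2642938  0.72045043 0.2173111 ]
V open L [356.12949681 189.37692654]
V open R [282.94282397 189.48998777]
Vmid [319.74698832 183.23407901]
bL-90 [378.47461329 174.01803125]
bR-90 [261.19252534 174.21386819]
bL [369.33005356 349.1732244 ]
bR [271.38337765 349.13532249]
```

View pics/w6.png

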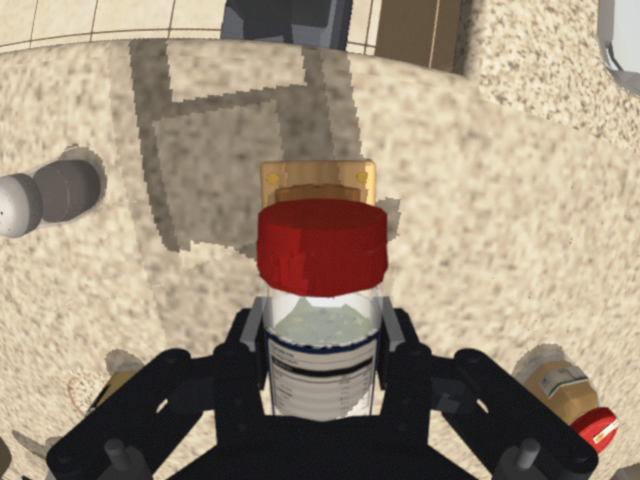

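The cradle's open end shows at (262 to 377, 160), with its midline at about 319.5. The jar and tool midline is at 322, so I'll shift about -1.2 mm in tool y and descend to just above contact.

Converted, -1.2 mm is -0.048, 49 mm is 1.96.

>>> inch_along:
  ticks:
    - [0,0,0,0,-0.048,0.6,40]
    - [0,0,0,0,-0.048,1.2,40]
    - [0,0,0,0,-0.048,1.6,40]
    - [0,0,0,0,-0.048,1.84,40]
    - [0,0,0,0,-0.048,1.96,40]
    - [0,0,0,0,-0.048,1.96,40]
    - [0,0,0,0,-0.048,1.96,40]

```text
time: 9.3
tool_pos: [454.7, 154.5, 30.7]
tcp_rot: [180.0, 0.0, -171.9]
ft_force: [0.0, 0.2, -0.5]
finger_gap: 42.2
grip_force: 36.0
```

>>> inch_along:
  ticks:
    - [0,0,0,0,0,0.04,40]
    - [0,0,0,0,0,0.08,40]
    - [0,0,0,0,0,0.08,40]

```text
time: 9.68
tool_pos: [455.1, 154.3, 29.1]
tcp_rot: [-180.0, 0.1, -171.9]
ft_force: [-0.9, -1.5, 5.2]
finger_gap: 42.5
grip_force: 38.7
```

Converted, -0.5 mm is -0.02.

>>> inch_along:
  ticks:
    - [0,0,0,0,-0.02,0,40]
    - [0,0,0,0,-0.02,0,40]

```text
time: 9.93
tool_pos: [455.1, 153.9, 28.8]
tcp_rot: [-180.0, 0.1, -171.9]
ft_force: [0.5, -0.7, 4.9]
finger_gap: 42.5
grip_force: 38.5
```

>>> inch_along:
  ticks:
    - [0,0,0,0,0,0.02,40]
    - [0,0,0,0,0,0.02,40]

```text
time: 10.18
tool_pos: [455.2, 153.9, 28.6]
tcp_rot: [-180.0, 0.1, -171.8]
ft_force: [-0.5, -1.7, 8.2]
finger_gap: 42.2
grip_force: 39.9
```

The contact force is vertical, about 8 N with little lateral part, so the jar is lying in the V. Next I'll ease the load and open gently.

Converted, -0.4 mm is -0.016.

>>> inch_along:
  ticks:
    - [0,0,0,0,0,-0.016,40]
    - [0,0,0,0,0,-0.016,40]
  force: 20

```text
time: 10.42
tool_pos: [455.1, 153.9, 28.7]
tcp_rot: [-180.0, 0.1, -171.9]
ft_force: [0.8, -1.4, 5.9]
finger_gap: 42.5
grip_force: 38.7
```

>>> inch_along:
  ticks:
    - [0,0,0,0,0,0,44]
    - [0,0,0,0,0,0,46]
    - [0,0,0,0,0,0,50]
    - [0,0,0,0,0,0,55]
    - [0,0,0,0,0,0,60]
    - [0,0,0,0,0,0,60]

```text
time: 11.18
tool_pos: [454.4, 153.9, 28.2]
tcp_rot: [-180.0, -0.0, -171.9]
ft_force: [0.5, 0.5, -0.1]
finger_gap: 59.9
grip_force: 0.0
```

>>> inch_along:
  ticks:
    - [0,0,0,0,0,-0.4,72]
    - [0,0,0,0,0,-1.6,72]
    - [0,0,0,0,0,-3.2,72]
    - [0,0,0,1.6,0,-4.8,40]
    - [0,0,0,3.2,0,-6,0]
    - [0,0,0,3.2,0,-6,0]
    - [0,0,0,3.2,0,-6,0]
    - [0,0,0,3.2,0,-6,0]
  force: 40

```text
time: 12.18
tool_pos: [375.1, 142.5, 177.2]
tcp_rot: [-180.0, -0.1, -171.9]
ft_force: [-0.6, -0.9, -0.7]
finger_gap: 0.4
grip_force: 0.0
```

```bash
python3 - <<'E'
from h import *
np.set_printoptions(precision=1,suppress=True)
s=optics.snapshot("wrist"); np.save("v7.npy",s,allow_pickle=True); im=s["pixels"]
st=r.sense(); print(st["tool_pos"],st["tcp_rot"])
h=cv2.cvtColor(im,cv2.COLOR_BGR2HSV)
m=(((h[...,0]<8)|(h[...,0]>172))&(h[...,1]>150)&(h[...,2]>40)).astype(np.uint8)
c0=lambda P:np.array([[.9898,.1426],[-.1426,.9898]])@(P[:2]-[493.8,159.8])
for c in cv2.findContours(m,0,2)[0]:
    if cv2.contourArea(c)>300:
        x,y,w,hh=cv2.boundingRect(c); print(x,y,w,hh)
        for p in [(x+w/2-.5,y),(x,y+hh/2),(x+w-1,y+hh/2)]: print(p,c0(plane(s,p,45.5,True)))
p=proj(s,(493.8-10*.99,159.8-1.4,45),True).astype(int); print(p)
cv2.imwrite("pics/c7.png",cv2.resize(im[p[1]-100:p[1]+100,p[0]-130:p[0]+130],None,fx=3,fy=3,interpolation=cv2.INTER_CUBIC)); print(p-[130,100])
E
```

```text
[375.  142.4 177. ] [-180.    -0.1 -171.9]
293 257 56 42
(320.5, 257) [-96.5  -1.5]
(293, 278.0) [-78.3 -23.8]
(348, 278.0) [-78.3  20.7]
[322 347]
[192 247]
```

View pics/c7.png

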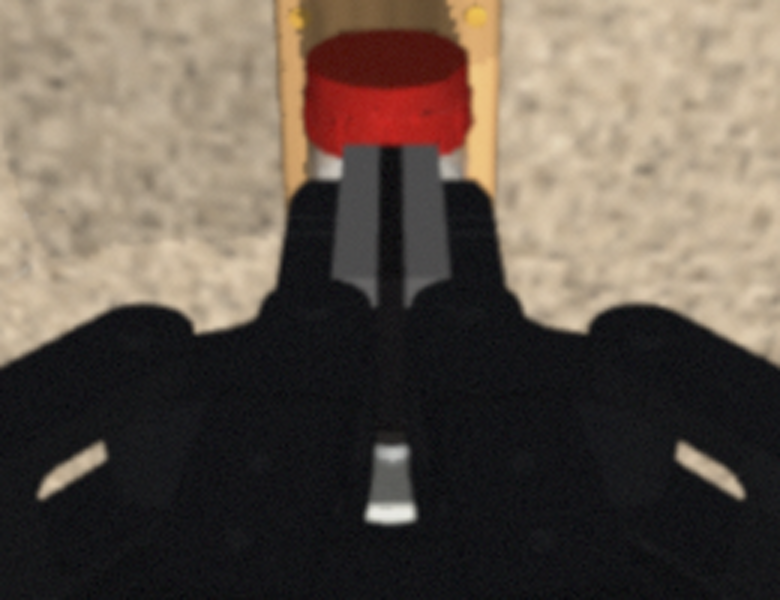

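The picture shows the jar lying straight in the V, with its cap-face centre at crop (387,58), which is cradle x≈-88. The buffer is hidden by the gripper. I'll lower the shut fingers behind the cap, tipped 5° so that the fingertips lead at axis height.

The rows are not in the units I measure in: shifts go in units of 25 mm and turns go in units of 2 degrees. I convert before sending: 40 mm is 1.6, 133 mm is 5.32, -5 degrees is -2.5.

>>> inch_along:
  ticks:
    - [0,-1,0,0,0,1.6,0]
    - [0,-2.5,0,0,0,3.2,0]
    - [0,-2.5,0,0,0,4.6,0]
    - [0,-2.5,0,0,0,5.2,0]
    - [0,-2.5,0,0,0,5.32,0]
    - [0,-2.5,0,-0.32,0,5.32,0]
    - [0,-2.5,0,-0.48,0,5.32,0]
    - [0,-2.5,0,-0.48,0,5.32,0]

```text
time: 13.22
tool_pos: [388.4, 144.5, 46.3]
tcp_rot: [180.0, 5.1, -171.9]
ft_force: [0.1, 0.5, -1.0]
finger_gap: 0.2
grip_force: 0.0
```

>>> inch_along:
  ticks:
    - [0,0,0,-0.04,0,0.004,0]
    - [0,0,0,-0.08,0,0.008,0]
    - [0,0,0,-0.12,0,0.012,0]
    - [0,0,0,-0.16,0,0.014,0]
    - [0,0,0,-0.16,0,0.014,0]

```text
time: 13.85
tool_pos: [391.1, 144.9, 45.2]
tcp_rot: [-180.0, 5.0, -171.9]
ft_force: [-0.2, 0.9, -0.1]
finger_gap: -0.1
grip_force: 0.0
```

Converted, -5 mm is -0.2, -1 mm is -0.04.

>>> inch_along:
  ticks:
    - [0,0,0,-0.04,0,0.004,0]
    - [0,0,0,-0.08,0,0.008,0]
    - [0,0,0,-0.12,0,0.01,0]
    - [0,0,0,-0.16,0,0.014,0]
    - [0,0,0,-0.2,0,0.018,0]
    - [0,0,0,-0.24,0,0.02,0]

```text
time: 14.6
tool_pos: [397.0, 145.7, 45.1]
tcp_rot: [180.0, 5.0, -171.9]
ft_force: [-1.3, -0.1, 1.1]
finger_gap: -0.2
grip_force: 0.7
```

>>> inch_along:
  ticks:
    - [0,0,0,-0.032,0,0.004,0]
    - [0,0,0,-0.06,0,0.004,0]
    - [0,0,0,-0.092,0,0.008,0]
    - [0,0,0,-0.12,0,0.01,0]

```text
time: 15.1
tool_pos: [400.1, 146.1, 45.2]
tcp_rot: [-180.0, 5.0, -171.9]
ft_force: [-1.0, -0.3, 0.2]
finger_gap: -0.1
grip_force: 0.6
```

>>> inch_along:
  ticks:
    - [0,0,0,-0.032,0,0.004,0]
    - [0,0,0,-0.06,0,0.004,0]
    - [0,0,0,-0.08,0,0.008,0]

```text
time: 15.48
tool_pos: [402.1, 146.4, 45.2]
tcp_rot: [-180.0, 5.0, -171.9]
ft_force: [-1.5, 0.3, 0.0]
finger_gap: 0.1
grip_force: 0.6
```

Converted, -1.5 mm is -0.06, -1 mm is -0.04.

>>> inch_along:
  ticks:
    - [0,0,0,-0.02,0,0.002,0]
    - [0,0,0,-0.04,0,0.004,0]
    - [0,0,0,-0.06,0,0.006,0]

```text
time: 15.85
tool_pos: [403.5, 146.7, 45.2]
tcp_rot: [180.0, 5.0, -171.9]
ft_force: [-1.1, 0.5, 0.7]
finger_gap: 0.0
grip_force: 1.0
```

>>> inch_along:
  ticks:
    - [0,0,0,-0.02,0,0.002,0]
    - [0,0,0,-0.04,0,0.004,0]

```text
time: 16.1
tool_pos: [404.0, 146.7, 45.0]
tcp_rot: [-180.0, 4.9, -171.8]
ft_force: [-6.3, 0.6, 4.6]
finger_gap: -0.4
grip_force: 3.2
```

>>> inch_along:
  ticks:
    - [0,0,0,-0.02,0,0.002,0]
    - [0,0,0,-0.04,0,0.004,0]

```text
time: 16.35
tool_pos: [404.3, 146.8, 44.8]
tcp_rot: [-180.0, 4.8, -171.8]
ft_force: [-9.7, -1.5, 7.8]
finger_gap: -0.1
grip_force: 5.1
```

The buffer is reached at the expected place (cap face x≈-79, bottom ≈28.6). There is some downward friction at the tip, so I'll lift slightly and hold.

>>> inch_along:
  ticks:
    - [0,0,0,0,0,-0.016,0]
    - [0,0,0,0,0,-0.016,0]

```text
time: 16.6
tool_pos: [404.5, 146.8, 45.0]
tcp_rot: [-180.0, 4.9, -171.8]
ft_force: [-5.8, -0.9, 2.3]
finger_gap: 0.4
grip_force: 2.7
```

>>> inch_along:
  ticks:
    - [0,0,0,0,0,0,0]
    - [0,0,0,0,0,0,0]

```text
time: 16.85
tool_pos: [404.5, 146.8, 45.0]
tcp_rot: [-180.0, 4.9, -171.8]
ft_force: [-5.0, 0.1, 1.5]
finger_gap: 0.3
grip_force: 2.7
```

Converted, -1.2 mm is -0.048, -0.6 mm is -0.024.

>>> inch_along:
  ticks:
    - [0,0,0,-0.024,0,-0.004,0]
    - [0,0,0,-0.048,0,-0.008,0]
    - [0,0,0,-0.048,0,-0.008,0]

```text
time: 17.23
tool_pos: [405.1, 146.9, 45.0]
tcp_rot: [-180.0, 4.8, -171.8]
ft_force: [-7.8, -0.5, 2.0]
finger_gap: -0.0
grip_force: 3.8
```

>>> inch_along:
  ticks:
    - [0,0,0,-0.02,0,-0.004,0]
    - [0,0,0,-0.04,0,-0.006,0]
    - [0,0,0,-0.04,0,-0.006,0]
    - [0,0,0,-0.04,0,-0.006,0]
    - [0,0,0,-0.04,0,-0.006,0]

```text
time: 17.85
tool_pos: [405.5, 146.9, 45.0]
tcp_rot: [-180.0, 4.7, -171.8]
ft_force: [-9.4, -0.6, 3.6]
finger_gap: -0.1
grip_force: 4.8
```

>>> inch_along:
  ticks:
    - [0,0,0,0,0,0,0]
    - [0,0,0,0,0,0,0]
    - [0,0,0,0,0,0,0]
    - [0,0,0,0,0,0,0]

```text
time: 18.35
tool_pos: [405.5, 146.9, 45.0]
tcp_rot: [-180.0, 4.7, -171.8]
ft_force: [-9.6, -1.0, 3.0]
finger_gap: -0.4
grip_force: 4.8
```

Converted, 2 mm is 0.08, 1 mm is 0.04.

>>> inch_along:
  ticks:
    - [0,0,0,0.02,0,0,0]
    - [0,0,0,0.04,0,0,0]
    - [0,0,0,0.06,0,0,0]
    - [0,0,0,0.08,0,0,0]
    - [0,0,0,0.1,0,0,0]
    - [0,0,0,0.12,0,0,0]
    - [0,0,0,0.14,0,0,0]
    - [0,0,0,0.16,0,0,0]

```text
time: 19.35
tool_pos: [404.1, 146.7, 46.0]
tcp_rot: [-180.0, 5.1, -171.9]
ft_force: [-2.8, -0.6, -1.3]
finger_gap: 0.2
grip_force: 0.8
```

>>> inch_along:
  ticks:
    - [0,0,0,0.02,0,0,0]
    - [0,0,0,0.04,0,0,0]
    - [0,0,0,0.08,0,0,0]
    - [0,0,0,0.16,0,0,0]
    - [0,0,0,0.32,0,0,0]
    - [0,0,0,0.56,0,0,0]
    - [0,0,0,0.8,0,-0.04,0]
    - [0,0,0,0.8,0,-0.04,0]

```text
time: 20.35
tool_pos: [383.3, 143.8, 44.9]
tcp_rot: [-180.0, 5.0, -171.8]
ft_force: [-0.2, 0.6, 0.8]
finger_gap: 0.1
grip_force: 0.0
```

>>> inch_along:
  ticks:
    - [0,0,0,0,0,-1.6,0]
    - [0,0,0,0,0,-3.6,0]
    - [0,0,0,0.8,0,-5.6,0]
    - [0,0,0,2.4,0,-6,0]
    - [0,0,0,2.4,0,-6,0]
    - [0,0,0,2.4,0,-6,0]

```text
time: 21.1
tool_pos: [312.2, 133.6, 189.3]
tcp_rot: [180.0, 5.1, -171.8]
ft_force: [0.1, 0.7, -0.5]
finger_gap: 0.1
grip_force: 0.0
```

```bash
python3 - <<'E'
from h import *
np.set_printoptions(precision=1,suppress=True)
s2=optics.snapshot("wrist"); s1=np.load("v7.npy",allow_pickle=True).item()
c0=lambda P:np.array([[.9898,.1426],[-.1426,.9898]])@(P[:2]-[493.8,159.8])
for s in(s1,s2):
    h=cv2.cvtColor(s["pixels"],cv2.COLOR_BGR2HSV)
    m=(((h[...,0]<8)|(h[...,0]>172))&(h[...,1]>150)&(h[...,2]>40)).astype(np.uint8)
    for c in cv2.findContours(m,0,2)[0]:
        if cv2.contourArea(c)>300:
            x,y,w,hh=cv2.boundingRect(c); q=c0(plane(s,(x+w/2-.5,y),23,True))
            if abs(q[1])<40: print((x,y,w,hh),"face bottom rim (cradle xy)",q,"sides",c0(plane(s,(x,y+hh*.4),45.5,True)),c0(plane(s,(x+w-1,y+hh*.4),45.5,True)))
print(r.sense()["time"])
E
```

```text
(293, 257, 56, 42) face bottom rim (cradle xy) [-88.   -1.6] sides [-82.  -23.7] [-82.   20.6]
21.15
```

>>> inch_along:
  ticks:
    - [0,2.5,0,-1.6,0,-0.4,0]
    - [0,2.5,0,-3.2,0,-0.8,0]
    - [0,2.5,0,-3.2,0,-0.8,0]
    - [0,2.5,0,-3.2,0,-0.8,0]
    - [0,2.5,0,-3.2,0,-0.8,0]

```text
time: 21.78
tool_pos: [388.2, 144.5, 215.5]
tcp_rot: [-180.0, -0.1, -171.8]
ft_force: [-0.3, -1.0, 0.7]
finger_gap: 0.0
grip_force: 0.0
```

```bash
python3 - <<'E'
from h import *
np.set_printoptions(precision=1,suppress=True)
s=optics.snapshot("wrist"); st=r.sense(); print(st["tool_pos"],st["tcp_rot"])
c0=lambda P:np.array([[.9898,.1426],[-.1426,.9898]])@(P[:2]-[493.8,159.8])
h=cv2.cvtColor(s["pixels"],cv2.COLOR_BGR2HSV)
m=(((h[...,0]<8)|(h[...,0]>172))&(h[...,1]>130)&(h[...,2]>30)).astype(np.uint8)
for c in cv2.findContours(m,0,2)[0]:
    if cv2.contourArea(c)>80:
        x,y,w,hh=cv2.boundingRect(c); print((x,y,w,hh),c0(plane(s,(x+w/2-.5,y),23,True)),"sides",c0(plane(s,(x,y+hh*.4),45.5,True)),c0(plane(s,(x+w-1,y+hh*.4),45.5,True)))
t=optics.snapshot("top"); im=t["pixels"]; h=cv2.cvtColor(im,cv2.COLOR_BGR2HSV)
m=(((h[...,0]<8)|(h[...,0]>172))&(h[...,1]>130)&(h[...,2]>50)).astype(np.uint8)
for c in cv2.findContours(m,0,2)[0]:
    if cv2.contourArea(c)>30: x,y,w,hh=cv2.boundingRect(c); print("top",(x,y,w,hh),c0(plane(t,(x+w/2-.5,y+hh/2-.5),50,True if 0 else False)))
E
```

```text
[388.3 144.5 215.9] [ 180.     0.  -171.8]
(511, 389, 15, 15) [130.  258.8] sides [117.4 233.9] [121.4 256.2]
(485, 374, 37, 24) [ 99.7 226.9] sides [ 92.2 190.5] [100.2 243.2]
(296, 238, 50, 39) [-79.3  -1.7] sides [-71.8 -23.6] [-71.8  20.4]
top (163, 209, 26, 26) [ 87.4 202.1]
```

```bash
python3 -c "
from bench import workorder
print(workorder.hand_in())"
```

```text
the job is handed in; nothing more can be done
None
```

I laid the jar in the V, pushed it home against the buffer, pressed it for about a second at about 9.5 N measured at the tool (about 8 N on the buffer by my estimate), eased off and handed the job in; the final check was measured from the camera rather than viewed, and puts the cap end within about 1 mm of where it was when pressed.

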